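# Clip the label roll onto its inclined spindle and tighten the brake screw

### The job

Secure the label roll on the inclined unwinder: take the orange-handled spring clip from its blue tray, press it sideways into the groove near the top of the spindle until it snaps fully home round the shaft, and let go of it. Then screw the black knurled brake screw of the unwinder clockwise right to its stop, let go, and leave the bottles, the grey-handled old clip and everything else standing where they are.

Things in the scene. Friction and masses are not known exactly. Their poses are not given: they have to be found in the camera images.
- clip: The clip to fit: open round-wire spring clip lying flat in a blue tray, with an upright orange handle. Origin: centre of its bore, 3 mm above the tray floor at the start; x points from the handle out through the open mouth (the direction to press), z along the bore, up the handle. Its x starts within 1.2 rad of the tray's x. About 42 g.
- clip_bore (a point): Same point and axes as clip. Wire 6 mm thick, its outside 17 mm from the bore's axis; bore 21.6 mm across; throat 15 mm between the jaws, which flare to a lead-in mouth 22 mm wide ending at x = +17 mm. The two jaws spring apart at about 8 N of push and snap shut behind the shaft.
- clip_handle (a point): Centre of the clip's orange handle, at x = -38, z = +17.5 mm in the clip's frame, same axes: a block 22 mm along x, 12 mm along y and 41 mm tall (z from -3 to +38 mm of the clip's frame). Pinch it across y, from above; a stem joins it to the wire.
- tray_a: Fixed blue tray, 170 x 170 mm, lip 12 mm high, floor 3 mm thick, in which the orange clip lies near the middle, with a cardboard tube stub in its corner at about x = +60, y = +60 mm. Origin at the centre of its underside. It may be left or right of the unwinder; the other blue tray holds the grey clip.
- unwinder: The label unwinder, bolted down: a grey base plate 180 x 250 x 12 mm carrying the inclined roll spindle (left half) and the brake screw (right half). Origin at the centre of the plate's underside; x points away from the robot, y to the left, give or take 0.28 rad of yaw.
- spindle: The inclined spindle (fixed); origin 62 mm below the groove's centre along its axis, axes as groove. On it an aluminium plate 132 mm across and the white roll 104 mm across. Two steel pins 8 mm thick stand parallel to it, 59 mm from its axis at +x and -y, tops 23 mm above the groove's centre; the -x side (nearest the robot) and the +y side (downhill) are free for handle and gripper.
- groove (a point): Centre of the spindle's brass groove, 129 mm above the table. z: along the spindle out of its free end, leaning 30 deg from vertical to the left (+y of the unwinder); x: level, across it, away from the robot. Groove 20 mm in diameter, 8 mm wide (10 at its mouth); spindle 30 mm in diameter, free end at z = +21 mm. Washer (38 mm across) top at z = -9, roll top at z = -12 mm.
- screw_top (a point): On the brake screw's upright axis, at the top of its black knurled head when fully unscrewed. Head 30 mm in diameter, 26 mm tall (down to -26 mm below this point), free air beside it; below it a pillar 40 mm in diameter with its top 32 mm below this point. The head sinks 3 mm per turn as it is screwed in; this point stays.
- brake_screw (a joint): Angle of the brake screw in rad; grows as it is screwed in, clockwise seen from above. It starts between 0 and 1.2 and its stop is at 6.3. It resists with about 0.06 N m and stays where it is left; needs several grips.
- old_clip: Bystander: a worn clip of the same shape with a grey handle, lying in the other blue tray; leave it. Axes and origin as clip.
- core_a: Bystander: cardboard tube stub, 32 mm across, 35 mm tall, upright in the corner of the orange clip's tray. Origin at its underside.
- core_b: Bystander: the same stub in the other tray.
- bottle_a: Bystander: dark wine bottle, 74 mm across, 300 mm tall, upright. Origin at the centre of its underside.
- bottle_b: Bystander: dark wine bottle, the same.
- bottle_c: Bystander: dark wine bottle, the same, beyond the unwinder.
- cork_jar: Bystander: small amber jar with cork lid, 40 mm across, 85 mm tall, on the robot's side of the unwinder. Origin at the centre of its underside.
- stamp: Bystander: wooden hand stamp, 40 mm across, 60 mm tall, on the robot's side of the unwinder. Origin at the centre of its underside.
Things that resemble listed ones, but are neither listed nor needed, are in the scene too. What is shaped like the clip but green or red is not meant.

How it is judged:
On the way, in this order (a step that is already met when the one before it is completed fails the run):
1. the orange clip is fully seated in the spindle's groove and has been let go (x of clip_bore in the frame of groove between -0.0028 and 0.0028 m and y of clip_bore in the frame of groove between -0.0028 and 0.0028 m and z of clip_bore in the frame of groove between -0.004 and 0.004 m and angle between the z axis of clip and the z axis of groove, either way round below 0.2 rad and contact force between the fingers and clip below 0.05 N), for 0.2 s.
2. the brake screw is screwed in to its stop (value of joint brake_screw above 5.95 rad), for 0.1 s.
At the end, for the whole second after the job is handed in: The clip's bore centre is within 2.8 mm of the spindle's axis in each direction across it and within 4 mm of the groove's centre along it, the clip square to the spindle within 0.2 rad, released and still; and the brake screw stands beyond 5.95 rad (stop at 6.3) (all of step 1 and value of joint brake_screw above 5.95 rad and linear speed of clip below 0.02 m/s); the robot touches nothing.
It fails at once if a bystander (bottle, jar, stamp, tube stub or the grey clip) is moved more than 30 mm (distance of any of bottle_a, bottle_b, bottle_c, cork_jar, stamp, old_clip, core_a, core_b from where it was at the start of the episode above 0.03 m).
It fails at once if a bottle is tipped over (angle between any of bottle_a, bottle_b, bottle_c's own z axis and vertical above 0.35 rad).
It also fails if it takes over 72 s, if anything falls off the work surface, if the arm or the gripper's body presses on something with over 40 N, if the wrist force passes 120 N, or if a joint passes its speed limit or range.

### The arm

A 7-joint arm with a two-finger parallel gripper is mounted at the origin on the work surface. World frame = base frame: x ahead of the robot, y to its left, z up, the work surface at z = 0. Lengths are in m, angles in rad, forces in N, time in s.
With the tool pointing down it reaches from about 0.425 to 0.925 m from the base axis. Payload 6.8 kg.
Tool frame: the origin (TCP) lies on the centre line of the jaws, within the pads' length; the fingertips stand 14 mm ahead of it and the grasp point (between the pads) lies 5 mm behind it; z points along the fingers, y is the direction in which the jaws open and shut (so a half turn about z gives the same grasp; the last joint's range is limited). The gripper opens to 88 mm and grips with 3 to 60 N. Pads are 20 mm wide; open, the fingers measure 115 mm over their backs; the gripper's body (75 mm by 178 mm) begins 61 mm behind the grasp point.
Start: joints at [-1.418, 0.477, 0.022, 1.555, -0.011, 1.109, -0.083], TCP at [0.174, 0.652, 0.237] pointing down, gripper open.
Joint ranges: [-2.96, 2.96], [-0.34, 2.1], [-1.41, 1.46], [0.24, 2.44], [-1.37, 4.51], [0.17, 1.92], [-2.96, 2.96]. Speed limits (rad/s): [2.39, 2.39, 3.14, 3.14, 3.14, 3.14, 3.14].

### API

Orientations are given as a unit quaternion [x, y, z, w].
In Python, from rig import robot, imaging gives the robot as it stands.
- The arm moves only by the tool step_arm, never from a script. Its argument "motion" is a list of rows, each a list of 3 entries, a list of its own where there are three numbers: the finger opening in cm, from 0 to 8.78, then the shift along the tool's x, y, z in cm, then the turn, a rotation vector about the tool's x, y, z in rad. A call has 1 to 10 rows; each row is the pose to reach, as a shift and turn from the pose commanded when the call began, along the tool's axes at that moment; what a row does not reach only later rows make up. A row lasts 1/8 s, in which the tool goes at most 62.5 mm and 10.7 degrees, less where a joint would pass 70% of its speed; a pose out of reach is approached as far as the arm can. A call with a gripper value outside its range is refused whole. The fingers move at their own pace and stop on an object; "force" is the grip in N (left out, the last holds). Time passes only in rows, so rows that repeat a pose let the fingers close. It gives the time, the measured TCP pose, the force and the opening at its end, in the units of the state.
- robot.sense(): the state, without advancing time (a new reading comes with each control period).
- imaging.capture(name): name is "side" or "top"; returns the picture (384x512x3 uint8, blue, green, red); there is no depth.
- imaging.calibration(name): a dict with "camera_matrix" (3x3 intrinsics, pixels), "dist" ([k1, k2, p1, p2, k3] as OpenCV has them; the pictures are not rectified), "rvec" (rotation vector, rad) and "tvec" (3), from world to camera coordinates, as OpenCV has them. Camera axes: x right, y down, z forward; pixel columns grow to the right and rows downward; lengths in m; the calibration is good to about 2 mm. A picture is of the moment at which its call begins. calibration takes no time and is no camera call.
- robot.sign_off(): hands the job in, once; it reports no verdict.
The state is a dict: "clock": time; "joint_positions": joint angles; "qvel": joint speeds; "effort": joint torques, N m; "eef_pos": TCP position; "tool_rot": TCP orientation; "ft_force": force on the tool from outside, world axes, zero at the start; "moment": the same for the moment, N m; "opening": opening from 0.0 (shut) to 1.0 (fully open).
Only numpy, scipy, OpenCV 4.12 (cv2) and the standard library are available. Lean on these libraries where they do the work, as an engineer would, in place of code of your own. Each camera call takes 0.05 s, during which the arm holds its last target. There are 200 camera calls.

## Working session

There is one attempt and no reset: what is moved stays moved. The work goes in short steps, Python scripts to look and compute and a tool call to move; the robot and the scene stay as the last step left them, time stands still between calls to the robot, and variables do not carry over. Pictures are saved under pics/ and viewed, about 8 in all and at most 12, crops included, and the job is handed in when it is done.

Besides the shell and the picture viewer there is one more tool, called after ">>>" by a JSON object that holds its "method" and its "body". step_arm: Moves the arm, as the interface text tells. Its arguments: {"type":"object","properties":{"motion":{"type":"array"},"force":{"type":"number"}},"required":["motion"]}

```bash
mkdir -p pics; ls; python3 - <<'E'
from rig import robot, imaging
import cv2,numpy as np
for n in("side","top"):
    im=imaging.capture(n); cv2.imwrite(f"pics/{n}0.png",im)
    c=imaging.calibration(n); R=cv2.Rodrigues(np.array(c["rvec"],float))[0]
    print(n,c["camera_matrix"],c["dist"],"pos",-R.T@np.array(c["tvec"],float).ravel(),"fwd",R[2])
s=robot.sense();print(s)
E
```

```text
pics
side [[490.11180036   0.         258.99466562]
 [  0.         490.11180036 187.24453664]
 [  0.           0.           1.        ]] [-0.14046192  0.          0.          0.          0.        ] pos [ 0.01681746 -0.56498413  1.05061706] fwd [ 0.44960239  0.44640354 -0.77368053]
top [[413.46741282   0.         251.0615573 ]
 [  0.         413.46741282 186.27196132]
 [  0.           0.           1.        ]] [0.03071723 0.         0.         0.         0.        ] pos [0.38050008 0.01358052 1.12376725] fwd [ 0.17349439 -0.01857727 -0.98465963]
{'clock': 0.1, 'joint_positions': array([-1.41809362,  0.47772834,  0.02236901,  1.55629633, -0.01147646,
        1.10931281, -0.08312663]), 'qvel': array([ 0.00026048, -0.00089917,  0.0006583 , -0.00199306, -0.00105517,
        0.00135181,  0.00103138]), 'effort': array([ 3.69288275e-03, -5.84091711e+01,  1.53968945e+00, -2.73312879e+01,
       -5.42271906e-02,  1.31704661e-02,  4.87077250e-05]), 'eef_pos': array([0.17395414, 0.65168268, 0.2357959 ]), 'tool_rot': array([ 1.30041447e-01,  9.91508229e-01, -8.07615035e-04, -3.01335646e-05]), 'ft_force': array([0.19490449, 0.0616295 , 0.35915136]), 'moment': array([0.02875073, 0.04554558, 0.05758952]), 'opening': 0.9960891557048723}
```

View pics/side0.png

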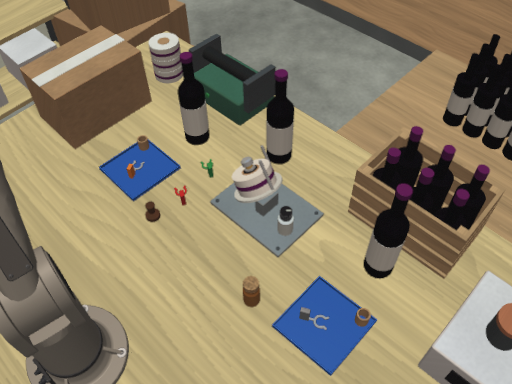

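View pics/top0.png

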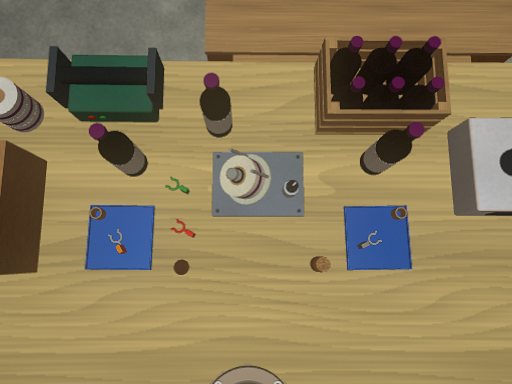

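The orange clip candidates in the top picture are: orange at (118,243) in the left tray, grey at (370,241) in the right tray, green at (177,185) and red at (183,228). I choose the orange one at (118,243). The spindle is at about (238,175) and the screw head at (291,187). Next is a close crop of the clip and the unwinder from both cameras.

```bash
cat > h.py <<'E'
import cv2,numpy as np
from rig import robot, imaging
from scipy.spatial.transform import Rotation as Rot
from scipy.optimize import least_squares
C={}
for n in("side","top"):
    c=imaging.calibration(n)
    C[n]=[np.array(c[k],float) for k in("camera_matrix","dist","rvec","tvec")]
def proj(n,P):
    K,d,r,t=C[n]; return cv2.projectPoints(np.asarray(P,float).reshape(-1,1,3),r,t,K,d)[0].reshape(-1,2)
def ray(n,uv):
    K,d,r,t=C[n]; q=cv2.undistortPoints(np.array(uv,float).reshape(-1,1,2),K,d).reshape(-1,2)
    R=cv2.Rodrigues(r)[0]; D=np.c_[q,np.ones(len(q))]@R; return -R.T@t.ravel(),D
def onz(n,uv,z):
    o,D=ray(n,uv); return o+D*((z-o[2])/D[:,2])[:,None]
def rect(n,im,x,y,z,half,mm=1.0):  # metric plane view, up=+x left=+y
    N=int(2*half*1000/mm); i=(np.arange(N)-N/2+.5)*mm/1000
    Y,X=np.meshgrid(y-i,x-i); m=proj(n,np.c_[X.ravel(),Y.ravel(),np.full(N*N,z)]).astype(np.float32)
    return cv2.remap(im,m[:,0].reshape(N,N),m[:,1].reshape(N,N),cv2.INTER_CUBIC)
def crop(im,u,v,w,h,s): return cv2.resize(im[v:v+h,u:u+w],None,fx=s,fy=s,interpolation=cv2.INTER_CUBIC)
E
python3 - <<'E'
from h import *
t=cv2.imread("pics/top0.png");s=cv2.imread("pics/side0.png")
a=np.vstack([np.hstack([crop(t,80,200,80,75,4),crop(s,95,130,90,75,4)]),np.hstack([crop(t,208,147,100,75,3.2),crop(s,208,150,120,75,3)[:240,:360]])])
print(a.shape) if 0 else cv2.imwrite("pics/a.png",a)
# colour centroids on planes
for n,im in(("top",t),("side",s)):
    hsv=cv2.cvtColor(im,cv2.COLOR_BGR2HSV)
    m=cv2.inRange(hsv,(100,150,60),(130,255,255))
    k,l,st,ce=cv2.connectedComponentsWithStats(m)
    for i in range(1,k):
        if st[i,4]>500:
            cn=max(cv2.findContours((l==i).astype(np.uint8),0,2)[0],key=cv2.contourArea)
            P=onz(n,cn.reshape(-1,2),0.008)[:,:2]
            print(n,"tray",ce[i],cv2.minAreaRect((P*1000).astype(np.float32)))
    m=cv2.inRange(hsv,(5,170,120),(16,255,255));k,l,st,ce=cv2.connectedComponentsWithStats(m)
    for i in range(1,k):
        if st[i,4]>15: print(n,"orange",st[i],ce[i],onz(n,ce[i],.03))
E
```

```text
Traceback (most recent call last):
ValueError: all the input array dimensions except for the concatenation axis must match exactly, but along dimension 0, the array at index 0 has size 240 and the array at index 1 has size 225
```

```bash
python3 - <<'E'
from h import *
t=cv2.imread("pics/top0.png");s=cv2.imread("pics/side0.png")
a=np.vstack([np.hstack([crop(t,80,200,80,75,4),crop(s,95,130,120,75,4)]),np.hstack([crop(t,208,147,100,75,4),crop(s,220,150,100,75,4)])])
print(a.shape); cv2.imwrite("pics/a.png",a)
for n,im in(("top",t),("side",s)):
    hsv=cv2.cvtColor(im,cv2.COLOR_BGR2HSV)
    m=cv2.inRange(hsv,(100,150,60),(130,255,255))
    k,l,st,ce=cv2.connectedComponentsWithStats(m)
    for i in range(1,k):
        if st[i,4]>500:
            cn=max(cv2.findContours((l==i).astype(np.uint8),0,2)[0],key=cv2.contourArea)
            P=onz(n,cn.reshape(-1,2),0.008)[:,:2]
            print(n,"tray",ce[i],cv2.minAreaRect((P*1000).astype(np.float32)))
    m=cv2.inRange(hsv,(5,170,120),(16,255,255));k,l,st,ce=cv2.connectedComponentsWithStats(m)
    for i in range(1,k):
        if st[i,4]>15: print(n,"orange",st[i],ce[i],onz(n,ce[i],.03))
E
```

```text
(600, 800, 3)
top tray [121.81359278 238.2749577 ] ((439.6383972167969, 339.8094177246094), (166.8411865234375, 167.009521484375), 89.3526382446289)
top tray [376.29331046 238.77301315] ((439.68084716796875, -345.9014892578125), (167.91493225097656, 169.4049072265625), 0.8126466274261475)
top orange [116 245   7   8  32] [118.84375 248.6875 ] [[0.40794834 0.33576902 0.03      ]]
side tray [139.4583515  169.23942433] ((440.00885009765625, 341.19146728515625), (174.4417724609375, 170.5675811767578), 89.46363067626953)
side tray [323.20590108 325.02483549] ((439.2861328125, -345.37689208984375), (171.63970947265625, 169.39329528808594), 0.9295489192008972)
side orange [127 164   5  13  38] [129.21052632 169.21052632] [[0.40624918 0.3354354  0.03      ]]
```

View pics/a.png

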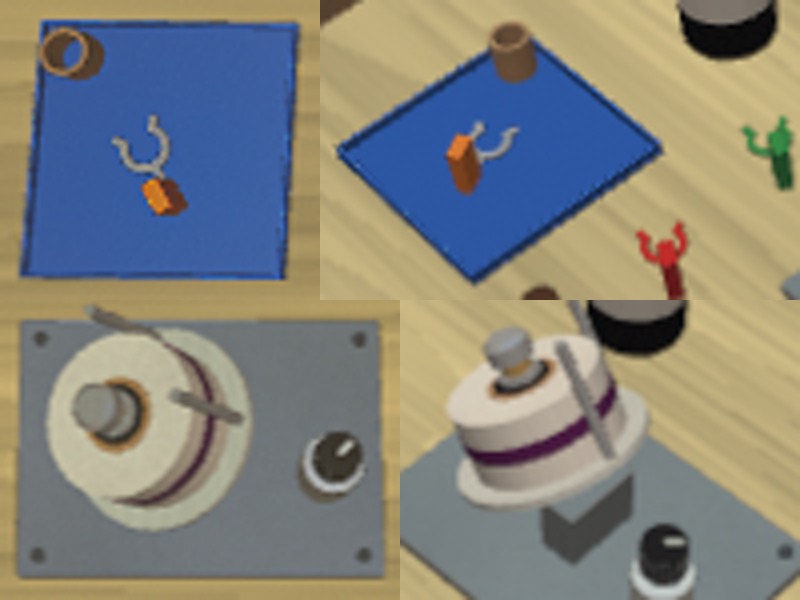

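The crop confirms the choice: orange handle, clip lying in the left tray with its mouth pointing up and left (jaw tips at mosaic (119,139) and (153,120)). The unwinder crop shows the spindle end at (95,408), the pin tops at (90,312) and (176,397), and the screw at (340,455). Next I fit poses from these keypoints and overlay the model.

```bash
cat >> h.py <<'E'
Zr=lambda a:Rot.from_euler('z',a).as_matrix()
TILT=np.array([[1,0,0],[0,np.cos(np.pi/6),np.sin(np.pi/6)],[0,-np.sin(np.pi/6),np.cos(np.pi/6)]])  # cols = groove axes
def gfr(p): return np.array([p[0],p[1],.129]),Zr(p[2])@TILT
def world(o,R,P): return o+np.asarray(P,float)/1000@R.T
def circ(r,z,n=48): a=np.linspace(0,2*np.pi,n); return np.c_[r*np.cos(a),r*np.sin(a),np.full(n,z)]
def fit(fr,obs,p0):
    f=lambda p:np.concatenate([(proj(n,world(*fr(p),[P]))-uv).ravel() for n,P,uv in obs])
    s=least_squares(f,p0,loss='soft_l1'); return s.x,s.fun
def cfr(p): return np.array([p[0],p[1],.006]),Zr(p[2])
def draw(im,n,P,u,v,s,col):
    q=((proj(n,P)-[u,v]+.5)*s-.5).astype(int); cv2.polylines(im,[q.reshape(-1,1,2)],False,col,1,cv2.LINE_AA)
E
python3 - <<'E'
from h import *
T=lambda u,v,o=(208,147),y0=300,x0=0:np.array([(u-x0+.5)/4-.5+o[0],(v-y0+.5)/4-.5+o[1]])
ct=lambda u,v:T(u,v,(80,200),0); cs=lambda u,v:T(u,v,(95,130),0,320)
gt=T; gs=lambda u,v:T(u,v,(220,150),300,400)
pc,e=fit(cfr,[("top",[16,0,0],ct(136,130)),("side",[16,0,0],cs(497,128)),("top",[-38,0,38],ct(157,194)),("side",[-38,0,38],cs(464,146)),("top",[-14,0,0],ct(152,166))],[.43,.34,.5]);print("clip",pc,e.round(1))
pg,e=fit(gfr,[("top",[0,0,21],gt(95,408)),("side",[0,0,21],gs(508,345)),("top",[59,0,23],gt(90,311)),("top",[0,-59,23],gt(176,397)),("side",[0,-59,23],gs(563,345))],[.58,.08,0]);print("groove",pg,e.round(1))
ufr=lambda p:(np.array([p[0],p[1],.012]),Zr(p[2]))
pu,e=fit(ufr,[("top",[90,125,0],gt(20,322)),("top",[90,-125,0],gt(378,320)),("top",[-90,-125,0],gt(385,577)),("top",[-90,125,0],gt(18,578))],[.55,0,0]);print("plate",pu,e.round(1))
# screw head: top z unknown ~; triangulate head top centre
A=[];b=[]
for n,uv in(("top",gt(342,451)),("side",gs(664,540))):
    o,D=ray(n,uv);d=D[0]/np.linalg.norm(D[0]);M=np.eye(3)-np.outer(d,d);A.append(M);b.append(M@o)
print("screw",np.linalg.lstsq(np.vstack(A),np.hstack(b),rcond=None))
np.save("p.npy",np.array([pc,pg,pu]))
out=[]
for n,(u,v),(u2,v2) in(("top",(210,145),(100,225)),("side",(225,145),(115,145))):
    im=cv2.imread(f"pics/{n}0.png"); g=crop(im,u,v,75,75,5)[:300]; c=crop(im,u2,v2,40,40,7.5)
    for r,z in((15,21),(52,-12),(15,5),(19,-9)): draw(g,n,world(*gfr(pg),circ(r,z)),u,v,5,(0,0,255))
    for a in([59,0],[0,-59]): draw(g,n,world(*gfr(pg),circ(4,23)+[*a,0]),u,v,5,(0,255,0))
    w=world(*cfr(pc),np.array([[17,12,0],[0,14,0],[-14,0,0],[0,-14,0],[17,-12,0]])); draw(c,n,w,u2,v2,7.5,(0,0,255))
    draw(c,n,world(*cfr(pc),np.array([[-49,6,38],[-27,6,38],[-27,-6,38],[-49,-6,38],[-49,6,38]])),u2,v2,7.5,(0,0,0))
    out.append(np.hstack([g,c]))
cv2.imwrite("pics/b.png",np.vstack(out))
E
```

```text
clip [0.44028968 0.35201731 0.58841061] [-0.7 -0.5 -0.1 -0.3  0.3  0.1 -0.8  0.1  1.1 -0.1]
groove [0.58367842 0.0322127  0.02677208] [-0.1 -0.  -1.  -1.3  0.3  0.3  0.8 -0.5 -0.1  0.1]
plate [ 0.58421949 -0.02576874  0.00690427] [-0.4 -0.5  0.3 -0.2  0.5  0.2 -0.5  0.4]
screw (array([ 0.5653712 , -0.11134712,  0.09798397]), array([2.98426552e-06]), np.int32(3), array([1.41421356, 1.34855636, 0.42590578]))
```

View pics/b.png

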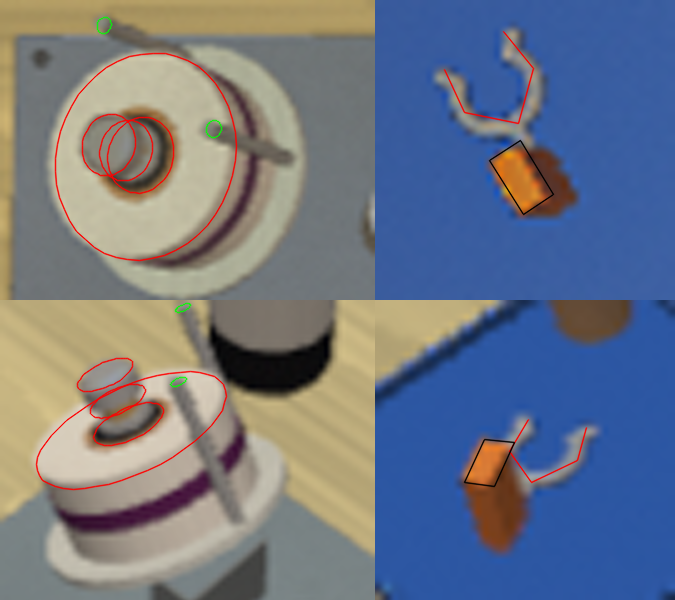

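The overlay matches well: the roll, spindle and pin outlines coincide to about 1 px. The handle top matches, and the wire is within about 2 mm.

```bash
cat >> h.py <<'E'
def goto(p,R):
    s=robot.sense(); R0=Rot.from_quat(s["tool_rot"]).as_matrix()
    print("shift cm",(R0.T@(np.array(p)-s["eef_pos"])*100).round(2),"turn",Rot.from_matrix(R0.T@R).as_rotvec().round(3))
def toolR(x,y): x=np.asarray(x,float);y=np.asarray(y,float); return np.c_[x,y,np.cross(x,y)]
E
python3 - <<'E'
from h import *
pc,pg,pu=np.load("p.npy")
for k,uv in dict(bA=(137,168),bC=(220,130),bB=(370,165),boxTop=(45,165),boxB=(40,272),stamp=(181,270),jar=(320,268)).items(): print(k,onz("top",uv,0).round(3))
o,R=cfr(pc); h=world(o,R,[[-38,0,16]])[0]; print("handle",h)
goto([h[0],h[1],.15],toolR(-R[:,0],R[:,1]))
E
```

```text
bA [[0.629 0.307 0.   ]]
bC [[0.739 0.08  0.   ]]
bB [[ 0.64 -0.34  0.  ]]
boxTop [[0.636 0.557 0.   ]]
boxB [[0.349 0.545 0.   ]]
stamp [[0.353 0.178 0.   ]]
jar [[ 0.357 -0.192  0.   ]]
handle [0.40868037 0.3309258  0.022     ]
shift cm [-30.95 -24.92   8.62] turn [-0.002 -0.001 -0.849]
```

>>> {"method": "step_arm", "body": {"motion": [[8.0, [-1.4, -5.2, 0], [0, 0, 0]], [8.0, [-2.8, -10.4, 0], [0, 0, 0]], [8.0, [-4.1, -15.5, 0], [0, 0, -0.1]], [8.0, [-10.5, -20, 1], [0, 0, -0.25]], [8.0, [-16.9, -24.5, 3], [0, 0, -0.4]], [8.0, [-24, -24.7, 6], [0, 0, -0.6]], [8.0, [-30.95, -24.9, 8.6], [0, 0, -0.849]], [8.0, [-30.95, -24.9, 8.6], [0, 0, -0.849]], [8.0, [-30.95, -24.9, 8.6], [0, 0, -0.849]], [8.0, [-30.95, -24.9, 8.6], [0, 0, -0.849]]]}}

```text
clock: 1.35
eef_pos: [0.4087, 0.3314, 0.1502]
tool_rot: [-0.289, 0.957, -0.0, -0.001]
ft_force: [-0.8, 0.2, -0.2]
opening: 0.912
```

```bash
python3 - <<'E'
from h import *
pc,pg,pu=np.load("p.npy"); s=robot.sense(); print(s["joint_positions"].round(2),s["eef_pos"])
o,R=cfr(pc); h=world(o,R,[[-38,0,16]])[0]; goto(h,toolR(-R[:,0],R[:,1]))
E
```

```text
[-0.86  0.34  0.07  2.   -0.03  0.81  1.39] [0.40869222 0.33143494 0.15018054]
shift cm [ 1.000e-02 -4.000e-02  1.282e+01] turn [-0.    -0.001 -0.003]
```

>>> {"method": "step_arm", "body": {"motion": [[6.0, [0, 0, 5], [0, 0, 0]], [6.0, [0, 0, 9], [0, 0, 0]], [6.0, [0, 0, 11.5], [0, 0, 0]], [6.0, [0, 0, 12.8], [0, 0, 0]], [6.0, [0, 0, 12.8], [0, 0, 0]], [6.0, [0, 0, 12.8], [0, 0, 0]]]}}

```text
clock: 2.1
eef_pos: [0.4091, 0.3327, 0.0238]
tool_rot: [-0.29, 0.957, 0.001, 0.001]
ft_force: [0.5, 0.0, -0.6]
opening: 0.683
```

>>> {"method": "step_arm", "body": {"force": 15, "motion": [[0.8, [0, 0, 0], [0, 0, 0]], [0.8, [0, 0, 0], [0, 0, 0]], [0.8, [0, 0, 0], [0, 0, 0]], [0.8, [0, 0, 0], [0, 0, 0]], [0.8, [0, 0, 0], [0, 0, 0]], [0.8, [0, 0, 0], [0, 0, 0]]]}}

```text
clock: 2.85
eef_pos: [0.4089, 0.3318, 0.0226]
tool_rot: [-0.29, 0.957, -0.0, 0.0]
ft_force: [0.2, -1.1, -0.1]
opening: 0.138
```

>>> {"method": "step_arm", "body": {"force": 45, "motion": [[0.4, [0, 0, 0], [0, 0, 0]], [0.4, [0, 0, 0], [0, 0, 0]], [0.4, [0, 0, 0], [0, 0, 0]], [0.4, [0, 0, 0], [0, 0, 0]]]}}

```text
clock: 3.35
eef_pos: [0.4089, 0.3318, 0.0226]
tool_rot: [-0.29, 0.957, -0.0, -0.0]
ft_force: [0.2, -0.3, -0.4]
opening: 0.137
```

>>> {"method": "step_arm", "body": {"motion": [[0.4, [0, 0, -3], [0, 0, 0]], [0.4, [0, 0, -8], [0, 0, 0]], [0.4, [0, 0, -14], [0, 0, 0]], [0.4, [0, 0, -20], [0, 0, 0]], [0.4, [0, 0, -20], [0, 0, 0]], [0.4, [0, 0, -20], [0, 0, 0]]]}}

```text
clock: 4.1
eef_pos: [0.4084, 0.3315, 0.2221]
tool_rot: [-0.29, 0.957, -0.0, -0.0]
ft_force: [-0.6, 0.6, -0.9]
opening: 0.135
```

```bash
cat >> h.py <<'E'
def clip2groove(p,c,ci=(-38,0,16.6)):  # tool pose putting clip at c mm in groove frame; ci: bore in tool frame
    o,R=gfr(p); T=toolR(-R[:,0],R[:,1]); return world(o,R,[c])[0]-T@np.array(ci)/1000,T
E
python3 - <<'E'
from h import *
pg=np.load("p.npy")[1]; s=robot.sense(); print(s["opening"])
goto(*clip2groove(pg,[-60,0,50])); print(clip2groove(pg,[-60,0,50])[0])
E
```

```text
0.13465068716992734
shift cm [  8.55 -26.59   3.55] turn [0.509 0.146 0.549]
[0.48482214 0.06287742 0.18667729]
```

>>> {"method": "step_arm", "body": {"motion": [[0.4, [1.7, -5.3, 0], [0.1, 0.03, 0.1]], [0.4, [3.4, -10.6, 0], [0.2, 0.06, 0.2]], [0.4, [5.1, -16, 0.5], [0.3, 0.09, 0.3]], [0.4, [6.8, -21.3, 1.5], [0.4, 0.12, 0.42]], [0.4, [8.55, -26.6, 3.55], [0.509, 0.146, 0.549]], [0.4, [8.55, -26.6, 3.55], [0.509, 0.146, 0.549]], [0.4, [8.55, -26.6, 3.55], [0.509, 0.146, 0.549]], [0.4, [8.55, -26.6, 3.55], [0.509, 0.146, 0.549]], [0.4, [8.55, -26.6, 3.55], [0.509, 0.146, 0.549]]]}}

```text
clock: 5.22
eef_pos: [0.4854, 0.064, 0.1875]
tool_rot: [-0.013, 0.966, -0.258, 0.004]
ft_force: [-0.3, 0.3, -0.8]
opening: 0.137
```

```bash
python3 - <<'E'
from h import *
pg=np.load("p.npy")[1]; s=robot.sense(); print(s["joint_positions"].round(2),s["eef_pos"],s["opening"])
goto(*clip2groove(pg,[-45,0,0]))
E
```

```text
[-0.84  0.37  0.35  2.01  0.39  1.07  0.87] [0.48541181 0.06400606 0.18748078] 0.1373062393552694
shift cm [-1.43 -0.07  5.13] turn [0.002 0.002 0.   ]
```

>>> {"method": "step_arm", "body": {"motion": [[0.4, [0, 0, 2], [0, 0, 0]], [0.4, [-0.5, -0.05, 4], [0, 0, 0]], [0.4, [-1.1, -0.07, 5.1], [0, 0, 0]], [0.4, [-1.4, -0.07, 5.1], [0, 0, 0]], [0.4, [-1.4, -0.07, 5.1], [0, 0, 0]], [0.4, [-1.4, -0.07, 5.1], [0, 0, 0]]]}}

```text
clock: 5.98
eef_pos: [0.5003, 0.0379, 0.1437]
tool_rot: [-0.013, 0.966, -0.258, 0.004]
ft_force: [0.2, 0.8, -0.3]
opening: 0.137
```

```bash
python3 - <<'E'
from h import *
pg=np.load("p.npy")[1]
s=robot.sense(); T=Rot.from_quat(s["tool_rot"]).as_matrix(); o,R=gfr(pg)
bw=s["eef_pos"]+T@np.array([-38,0,16.6])/1000
print("clip in groove mm",((bw-o)@R*1000).round(2))
cw=np.array([[17,13,0],[8,9,0],*[[14*np.cos(a),14*np.sin(a),0] for a in np.linspace(1,2*np.pi-1,20)],[8,-9,0],[17,-13,0]])
Tc=np.c_[-T[:,0],T[:,1],-T[:,2]]
out=[]
for n,(u,v) in(("top",(205,145)),("side",(205,140))):
    im=imaging.capture(n); cv2.imwrite(f"pics/{n}1.png",im)
    a=crop(im,u,v,75,75,5.3); b=a.copy()
    draw(b,n,world(bw,Tc,cw),u,v,5.3,(0,0,255))
    draw(b,n,world(bw,Tc,[[-49,6,38],[-27,6,38],[-27,-6,38],[-49,-6,38],[-49,6,38]]),u,v,5.3,(0,255,255))
    for r,z in((15,21),(52,-12),(10,0),(19,-9)): draw(b,n,world(o,R,circ(r,z)),u,v,5.3,(0,200,0))
    out.append(np.hstack([a,b]))
cv2.imwrite("pics/c.png",np.vstack(out)[:600*2]) if 0 else cv2.imwrite("pics/c.png",cv2.resize(np.vstack(out),(600,600)) if 0 else np.vstack([x[:300] for x in out]))
E
```

```text
clip in groove mm [-45.19  -0.48   0.16]
```

View pics/c.png

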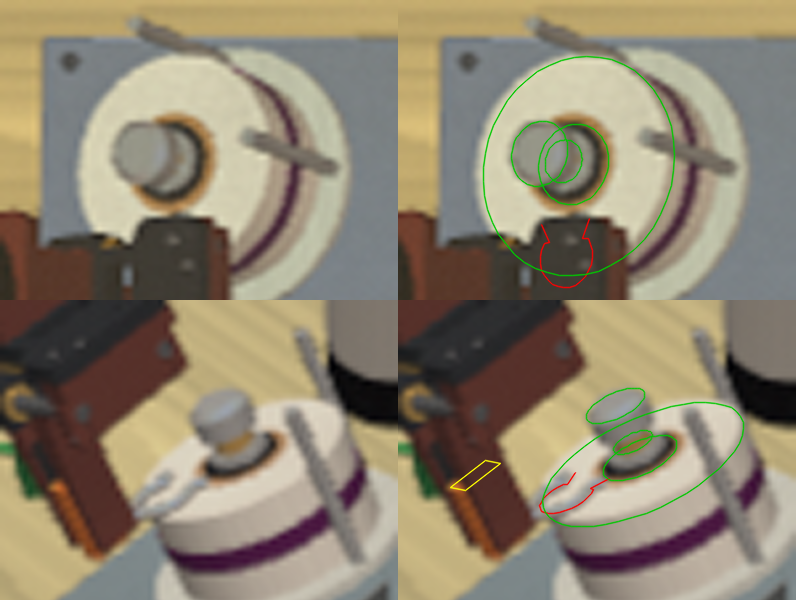

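The side crop (lower left) shows the clip held with its mouth towards the spindle. Its jaw tips are at (172,480) and (205,483), about 1 px (2 mm) from the prediction. I will quantify this along the clip's axes.

```bash
python3 - <<'E'
from h import *
pg=np.load("p.npy")[1]; o,R=gfr(pg)
s=robot.sense(); T=Rot.from_quat(s["tool_rot"]).as_matrix(); Tc=np.c_[-T[:,0],T[:,1],-T[:,2]]
bw=s["eef_pos"]+T@np.array([-38,0,16.6])/1000
for n in("side","top"):
  p0=proj(n,bw)[0]
  for k in range(3): print(n,"xyz"[k],"px per mm",((proj(n,bw+Tc[:,k]*.01)[0]-p0)/10).round(3))
im=cv2.imread("pics/side1.png"); u,v,sc=225,163,12
a=crop(im,u,v,50,25,sc); b=a.copy()
for y in(11,): pass
t=np.linspace(0.75,2*np.pi-0.75,40)
for r,c in((17,(0,0,255)),(10.8,(255,0,0))):
    draw(b,"side",world(bw,Tc,np.c_[r*np.cos(t),r*np.sin(t),0*t]),u,v,sc,c)
for r,z,c in((10,4,(0,200,0)),(10,-4,(0,200,0)),(15,21,(0,200,0)),(19,-9,(0,200,0)),(15,5,(0,255,255)),(15,-5,(0,255,255))): draw(b,"side",world(o,R,circ(r,z)),u,v,sc,c)
cv2.imwrite("pics/d.png",np.vstack([a,b]))
E
```

```text
side x px per mm [ 0.28  -0.228]
side y px per mm [-0.24  -0.046]
side z px per mm [-0.162 -0.33 ]
top x px per mm [-0.009 -0.405]
top y px per mm [-0.351  0.04 ]
top z px per mm [-0.213 -0.051]
```

View pics/d.png

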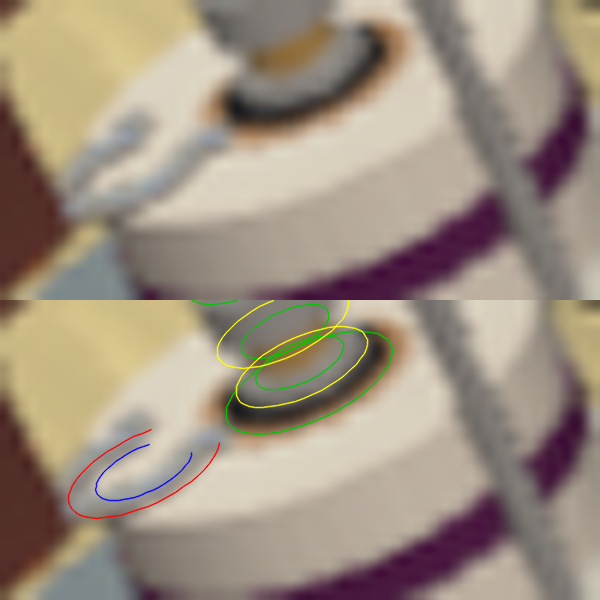

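>>> {"method": "step_arm", "body": {"motion": [[0.4, [-0.5, 0.03, 0], [0, 0, 0]], [0.4, [-1.0, 0.05, 0], [0, 0, 0]], [0.4, [-1.5, 0.05, 0], [0, 0, 0]], [0.4, [-2.0, 0.05, 0], [0, 0, 0]], [0.4, [-2.5, 0.05, 0], [0, 0, 0]], [0.4, [-2.5, 0.05, 0], [0, 0, 0]], [0.4, [-2.5, 0.05, 0], [0, 0, 0]]]}}

```text
clock: 6.95
eef_pos: [0.5249, 0.0384, 0.143]
tool_rot: [-0.013, 0.966, -0.258, 0.004]
ft_force: [-0.9, -0.9, -0.8]
opening: 0.133
```

```bash
cat >> h.py <<'E'
def stat(ci=(-38,0,16.6)):
    pg=np.load("p.npy")[1]; o,R=gfr(pg); s=robot.sense(); T=Rot.from_quat(s["tool_rot"]).as_matrix()
    bw=s["eef_pos"]+T@np.array(ci)/1000
    print("clip in groove",((bw-o)@R*1000).round(2),"F groove",(s["ft_force"]@R).round(2),"M",(s["moment"]@R).round(2),"open",round(s["opening"]*87.8,1),"t",s["clock"])
    return bw,T
E
python3 -c "from h import *;stat()"
```

```text
clip in groove [-20.62  -0.3   -0.59] F groove [-0.94 -0.32 -1.13] M [ 0.52 -0.01 -0.02] open 11.7 t 6.95
```

>>> {"method": "step_arm", "body": {"motion": [[0.4, [-0.2, 0.03, -0.04], [0, 0, 0]], [0.4, [-0.4, 0.03, -0.04], [0, 0, 0]], [0.4, [-0.6, 0.03, -0.04], [0, 0, 0]], [0.4, [-0.6, 0.03, -0.04], [0, 0, 0]]]}}

```text
clock: 7.45
eef_pos: [0.531, 0.0394, 0.1431]
tool_rot: [-0.013, 0.966, -0.258, 0.004]
ft_force: [-0.6, 0.6, -1.1]
opening: 0.134
```

```bash
python3 -c "from h import *;stat()"
```

```text
clip in groove [-14.48   0.44  -0.04] F groove [-0.63  1.1  -0.65] M [0.8  0.12 0.09] open 11.8 t 7.45
```

>>> {"method": "step_arm", "body": {"motion": [[0.4, [-0.2, 0, 0], [0, 0, 0]], [0.4, [-0.4, 0, 0], [0, 0, 0]], [0.4, [-0.5, 0, 0], [0, 0, 0]], [0.4, [-0.5, 0, 0], [0, 0, 0]]]}}

```text
clock: 7.95
eef_pos: [0.5345, 0.0399, 0.1426]
tool_rot: [-0.013, 0.966, -0.258, 0.002]
ft_force: [-5.9, 3.0, -1.1]
opening: 0.135
```

```bash
python3 -c "from h import *;stat()"
```

```text
clip in groove [-11.02   1.02  -0.44] F groove [-5.83  3.29  0.65] M [1.4  1.33 0.19] open 11.8 t 7.95
```

>>> {"method": "step_arm", "body": {"motion": [[0.4, [-0.2, 0.1, 0], [0, 0, 0]], [0.4, [-0.4, 0.1, 0], [0, 0, 0]], [0.4, [-0.6, 0.1, 0], [0, 0, 0]], [0.4, [-0.6, 0.1, 0], [0, 0, 0]]]}}

```text
clock: 8.45
eef_pos: [0.5452, 0.0412, 0.1436]
tool_rot: [-0.013, 0.966, -0.257, 0.007]
ft_force: [6.0, 1.4, -0.7]
opening: 0.132
```

```bash
python3 -c "from h import *;stat()"
```

```text
clip in groove [-0.12  1.34  1.31] F groove [6.07 1.43 0.04] M [ 0.97 -1.53  0.11] open 11.6 t 8.45
```

>>> {"method": "step_arm", "body": {"motion": [[0.4, [-0.3, 0, 0], [0, 0, 0]], [0.4, [-0.6, 0, 0], [0, 0, 0]], [0.4, [-0.6, 0, 0], [0, 0, 0]], [0.4, [-0.6, 0, 0], [0, 0, 0]]]}}

```text
clock: 8.95
eef_pos: [0.5479, 0.0402, 0.1427]
tool_rot: [-0.013, 0.966, -0.259, 0.004]
ft_force: [1.0, 0.6, -1.2]
opening: 0.134
```

```bash
python3 - <<'E'
from h import *
bw,T=stat(); out=[]
for n,(u,v) in(("top",(205,145)),("side",(205,140))):
    im=imaging.capture(n); out.append(crop(im,u,v,60,60,6))
cv2.imwrite("pics/e.png",np.hstack(out))
E
```

```text
clip in groove [ 2.41  0.81 -0.24] F groove [ 1.04  1.13 -0.79] M [ 0.72 -0.15  0.02] open 11.7 t 8.95
```

View pics/e.png

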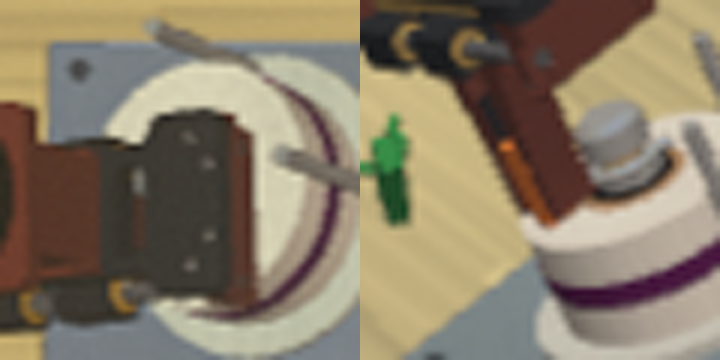

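The side crop shows the wire round the brass groove at (630,150). I will push lightly to feel the seat.

>>> {"method": "step_arm", "body": {"motion": [[0.4, [-0.2, -0.02, 0], [0, 0, 0]], [0.4, [-0.4, -0.04, 0], [0, 0, 0]], [0.4, [-0.4, -0.04, 0], [0, 0, 0]]]}}

```text
clock: 9.43
eef_pos: [0.5494, 0.0404, 0.1426]
tool_rot: [-0.012, 0.966, -0.259, 0.001]
ft_force: [-8.6, 3.8, 4.1]
opening: 0.138
```

```bash
python3 -c "from h import *;stat()"
```

```text
clip in groove [ 3.92  1.14 -0.47] F groove [-8.45  1.44  5.53] M [0.79 1.84 0.05] open 12.1 t 9.425
```

>>> {"method": "step_arm", "body": {"force": 10, "motion": [[0.4, [0.25, 0.02, 0], [0, 0, 0]], [0.4, [0.25, 0.02, 0], [0, 0, 0]], [2.0, [0.25, 0.02, 0], [0, 0, 0]], [4.0, [0.25, 0.02, 0], [0, 0, 0]], [4.0, [0.25, 0.02, 0], [0, 0, 0]], [4.0, [0.25, 0.02, 0], [0, 0, 0]], [4.0, [0.25, 0.02, -2], [0, 0, 0]], [4.0, [0.25, 0.02, -5], [0, 0, 0]], [4.0, [0.25, 0.02, -9], [0, 0, 0]], [4.0, [0.25, 0.02, -9], [0, 0, 0]]]}}

```text
clock: 10.68
eef_pos: [0.5498, 0.0875, 0.2229]
tool_rot: [-0.013, 0.966, -0.257, 0.006]
ft_force: [-0.2, -0.5, 0.0]
opening: 0.458
```

>>> {"method": "step_arm", "body": {"motion": [[4.0, [6, 0, -1], [0, 0, 0]], [4.0, [12, 0, -2], [0, 0, 0]], [4.0, [12, 0, -2], [0, 0, 0]]]}}

```text
clock: 11.05
eef_pos: [0.4246, 0.0914, 0.2374]
tool_rot: [-0.014, 0.966, -0.258, 0.003]
ft_force: [0.7, -0.5, 0.1]
opening: 0.456
```

```bash
python3 - <<'E'
from h import *
s=robot.sense(); print(s["eef_pos"],s["ft_force"]); pg=np.load("p.npy")[1];o,R=gfr(pg);out=[]
t=np.linspace(0,2*np.pi,50)
for n,(u,v) in(("top",(205,145)),("side",(215,145))):
    im=imaging.capture(n);cv2.imwrite(f"pics/{n}2.png",im); a=crop(im,u,v,60,60,6); b=a.copy()
    draw(b,n,world(o,R,circ(17,0)),u,v,6,(0,0,255)); draw(b,n,world(o,R,[[-49,6,38],[-27,6,38],[-27,-6,38],[-49,-6,38],[-49,6,38]]),u,v,6,(255,0,0))
    out.append(np.vstack([a,b])[:,:])
cv2.imwrite("pics/f.png",cv2.resize(np.hstack(out),(600,600)))
E
```

```text
[0.42458077 0.09138658 0.23742404] [ 0.66878065 -0.46902187  0.07979208]
```

View pics/f.png

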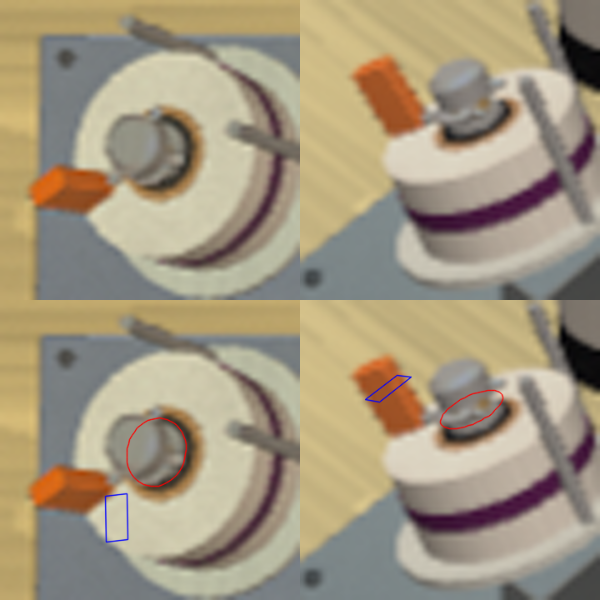

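The clip stays on the groove and its handle has swung downhill about the spindle. The handle top is at (50,187) in the top panel and (373,68) in the side panel. I check squareness by triangulation and refine the screw position.

```bash
cat >> h.py <<'E'
def tri(obs):
    A=[];b=[]
    for n,uv in obs:
        o,D=ray(n,[uv]);d=D[0]/np.linalg.norm(D[0]);M=np.eye(3)-np.outer(d,d);A.append(M);b.append(M@o)
    return np.linalg.lstsq(np.vstack(A),np.hstack(b),rcond=None)[0]
E
python3 - <<'E'
from h import *
pg=np.load("p.npy")[1];o,R=gfr(pg)
f=lambda u,v,x0,U,V:(U+(u-x0)/5-.4,V+v/5-.4)
P=tri([("top",f(50,185,0,205,145)),("side",f(374,67,300,215,145))]); print("handle top in groove",((P-o)@R*1000).round(1))
# orange mask fit: phi + tilt about x,y + axial
obs={}
for n in("top","side"):
    h=cv2.cvtColor(cv2.imread(f"pics/{n}2.png"),cv2.COLOR_BGR2HSV); m=cv2.inRange(h,(4,150,90),(17,255,255)); 
    w=np.zeros_like(m); 
    q=proj(n,P)[0].astype(int); w[q[1]-8:q[1]+22,q[0]-10:q[0]+25]=255; m&=w
    k,l,st,ce=cv2.connectedComponentsWithStats(m); i=1+st[1:,4].argmax(); obs[n]=(l==i).astype(np.uint8); print(n,st[i],ce[i])
B=np.array([[x,y,z] for x in(-49,-27) for y in(-6,6) for z in(-3,38)],float)
def sil(p):
    Q=Zr(p[0])@Rot.from_rotvec([p[1],p[2],0]).as_matrix(); f=[]
    for n in obs:
        q=proj(n,world(o,R@Q,B+[0,0,p[3]])); m=np.zeros((384*4,512*4),np.uint8); cv2.fillConvexPoly(m,cv2.convexHull(((q+.5)*64-8).astype(np.int32)),1,shift=4)
        m=cv2.resize(m.astype(np.float32),(512,384),interpolation=cv2.INTER_AREA); f.append(np.abs(m-obs[n]).sum()/obs[n].sum())
    return sum(f)
from scipy.optimize import differential_evolution as de
r=de(sil,[(-2,1),(-.3,.3),(-.3,.3),(-4,4)],seed=1,maxiter=40,popsize=10); print("phi,tilts,dz",r.x.round(3),r.fun)
S=cv2.imread("pics/top0.png")
np.save("ph.npy",r.x)
out=np.hstack([crop(cv2.imread("pics/top2.png"),272,170,36,36,10),crop(cv2.imread("pics/side2.png"),268,195,36,45,10)[:360]])
pu=np.load("p.npy")[2]
c=np.array([.5654,-.1113,0])
for n,(u,v),x0 in(("top",(272,170),0),("side",(268,195),360)):
    sub=out[:,x0:x0+360].copy()
    for r_,z in((15,.097),(15,.071),(20,.065)): draw(sub,n,c+circ(r_,0)/1000+[0,0,z],u,v,10,(0,0,255))
    out[:,x0:x0+360]=sub
cv2.imwrite("pics/g.png",out)
E
```

```text
handle top in groove [-16.8  40.9  32.6]
top [211 178  16   9 104] [218.49038462 182.26923077]
side [226 156  13  16 120] [232.46666667 163.48333333]
phi,tilts,dz [-1.199  0.103 -0.098  3.965] 0.6327323717948719
```

View pics/g.png

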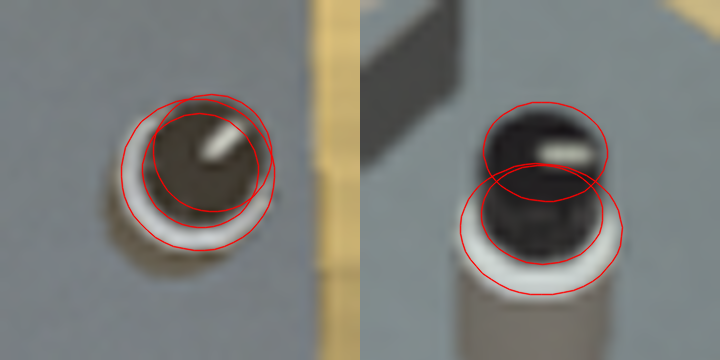

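The screw outlines match, with the axis at (0.565, -0.111) and the head top at z of about 0.095. I grip with the finger axis between about +40° and -60° of world x so the hand clears the spindle pin.

```bash
python3 - <<'E'
from h import *
a=np.radians(40);y=[np.cos(a),np.sin(a),0];x=[-np.sin(a),np.cos(a),0]
for p in([.45,-.10,.23],[.565,-.111,.20],[.565,-.111,.086]): goto(p,toolR(x,y))
E
```

```text
shift cm [ -1.69 -16.25  10.27] turn [-0.486  0.236  0.878]
shift cm [-13.15 -15.97  13.58] turn [-0.486  0.236  0.878]
shift cm [-13.14 -10.28  23.46] turn [-0.486  0.236  0.878]
```

>>> {"method": "step_arm", "body": {"motion": [[5.0, [-0.4, -4.0, 2.5], [-0.08, 0.04, 0.15]], [5.0, [-0.8, -8.0, 5.1], [-0.16, 0.08, 0.3]], [5.0, [-1.2, -12.1, 7.7], [-0.24, 0.12, 0.44]], [5.0, [-1.69, -16.2, 10.27], [-0.32, 0.16, 0.58]], [5.0, [-5.5, -16.1, 11.4], [-0.4, 0.2, 0.73]], [5.0, [-9.3, -16.0, 12.5], [-0.486, 0.236, 0.878]], [5.0, [-13.15, -15.97, 13.58], [-0.486, 0.236, 0.878]], [5.0, [-13.15, -15.97, 13.58], [-0.486, 0.236, 0.878]], [5.0, [-13.15, -15.97, 13.58], [-0.486, 0.236, 0.878]], [5.0, [-13.15, -15.97, 13.58], [-0.486, 0.236, 0.878]]]}}

```text
clock: 12.4
eef_pos: [0.5643, -0.1109, 0.2004]
tool_rot: [0.423, 0.906, -0.0, -0.0]
ft_force: [0.5, -0.2, 0.4]
opening: 0.568
```

```bash
python3 - <<'E'
from h import *
a=np.radians(40);y=[np.cos(a),np.sin(a),0];x=[-np.sin(a),np.cos(a),0]
s=robot.sense();print(s["joint_positions"].round(2))
goto([.565,-.111,.086],toolR(x,y))
E
```

```text
[-0.37  0.39  0.58  1.87 -0.26  0.96  1.03]
shift cm [-0.05  0.06 11.44] turn [-0.001 -0.    -0.001]
```

>>> {"method": "step_arm", "body": {"motion": [[5.0, [-0.05, 0.06, 4], [0, 0, 0]], [5.0, [-0.05, 0.06, 8], [0, 0, 0]], [5.0, [-0.05, 0.06, 10.5], [0, 0, 0]], [5.0, [-0.05, 0.06, 11.4], [0, 0, 0]], [5.0, [-0.05, 0.06, 11.4], [0, 0, 0]], [5.0, [-0.05, 0.06, 11.4], [0, 0, 0]]]}}

```text
clock: 13.15
eef_pos: [0.5665, -0.1108, 0.0876]
tool_rot: [0.423, 0.906, 0.0, 0.001]
ft_force: [-0.2, -0.7, 0.4]
opening: 0.568
```

>>> {"method": "step_arm", "body": {"force": 20, "motion": [[2.0, [0, 0, 0], [0, 0, 0]], [2.0, [0, 0, 0], [0, 0, 0]], [2.0, [0, 0, 0], [0, 0, 0]], [2.0, [0, 0, 0], [0, 0, 0]], [2.0, [0, 0, 0], [0, 0, 0]]]}}

```text
clock: 13.78
eef_pos: [0.5656, -0.1109, 0.0866]
tool_rot: [0.423, 0.906, -0.0, -0.0]
ft_force: [-1.8, -1.4, 4.6]
opening: 0.337
```

>>> {"method": "step_arm", "body": {"motion": [[2.0, [0, 0, 0.01], [0, 0, 0.17]], [2.0, [0, 0, 0.02], [0, 0, 0.35]], [2.0, [0, 0, 0.02], [0, 0, 0.52]], [2.0, [0, 0, 0.03], [0, 0, 0.7]], [2.0, [0, 0, 0.04], [0, 0, 0.87]], [2.0, [0, 0, 0.05], [0, 0, 1.05]], [2.0, [0, 0, 0.06], [0, 0, 1.22]], [2.0, [0, 0, 0.07], [0, 0, 1.4]], [2.0, [0, 0, 0.08], [0, 0, 1.57]], [2.0, [0, 0, 0.08], [0, 0, 1.7]]]}}

```text
clock: 15.02
eef_pos: [0.5677, -0.1113, 0.0861]
tool_rot: [0.96, 0.279, 0.001, 0.002]
ft_force: [3.6, -2.1, -0.1]
opening: 0.336
```

```bash
python3 - <<'E'
from h import *
s=robot.sense();print(s["joint_positions"].round(2),s["moment"].round(2),s["opening"]*87.8)
E
```

```text
[-0.58  0.72  0.94  1.96 -0.76  0.87 -0.23] [-0.66 -0.63  0.06] 29.471461967434355
```

>>> {"method": "step_arm", "body": {"motion": [[4.5, [0, 0, 0], [0, 0, 0]], [4.5, [0, 0, 0], [0, 0, 0]], [4.5, [0, 0, 0], [0, 0, 0]]]}}

```text
clock: 15.4
eef_pos: [0.5653, -0.1104, 0.0852]
tool_rot: [0.96, 0.281, -0.0, -0.0]
ft_force: [0.5, 0.0, 0.1]
opening: 0.512
```

>>> {"method": "step_arm", "body": {"motion": [[4.5, [0, 0, 0], [0, 0, -0.17]], [4.5, [0, 0, 0], [0, 0, -0.35]], [4.5, [0, 0, 0], [0, 0, -0.52]], [4.5, [0, 0, 0], [0, 0, -0.7]], [4.5, [0, 0, 0], [0, 0, -0.87]], [4.5, [0, 0, 0], [0, 0, -1.05]], [4.5, [0, 0, 0], [0, 0, -1.22]], [4.5, [0, 0, 0], [0, 0, -1.4]], [4.5, [0, 0, 0], [0, 0, -1.57]], [4.5, [0, 0, 0], [0, 0, -1.7]]]}}

```text
clock: 16.65
eef_pos: [0.5654, -0.1107, 0.0856]
tool_rot: [0.42, 0.907, 0.0, -0.0]
ft_force: [0.6, 0.6, 0.4]
opening: 0.513
```

>>> {"method": "step_arm", "body": {"motion": [[4.5, [0, 0, 0], [0, 0, 0]], [2.0, [0, 0, 0], [0, 0, 0]], [2.0, [0, 0, 0], [0, 0, 0]], [2.0, [0, 0, 0], [0, 0, 0]], [2.0, [0, 0, 0], [0, 0, 0]]]}}

```text
clock: 17.27
eef_pos: [0.5654, -0.1107, 0.0854]
tool_rot: [0.423, 0.906, -0.0, -0.0]
ft_force: [-1.7, -0.7, 1.9]
opening: 0.338
```

```bash
python3 - <<'E'
from h import *
s=robot.sense();print(s["joint_positions"].round(2),s["moment"].round(2),s["opening"]*87.8)
E
```

```text
[-0.29  0.55  0.5   1.94 -0.38  0.74  1.13] [-0.1   0.23  0.  ] 29.654466899326
```

Second and third grips.

>>> {"method": "step_arm", "body": {"motion": [[2.0, [0, 0, 0.01], [0, 0, 0.17]], [2.0, [0, 0, 0.02], [0, 0, 0.35]], [2.0, [0, 0, 0.02], [0, 0, 0.52]], [2.0, [0, 0, 0.03], [0, 0, 0.7]], [2.0, [0, 0, 0.04], [0, 0, 0.87]], [2.0, [0, 0, 0.05], [0, 0, 1.05]], [2.0, [0, 0, 0.06], [0, 0, 1.22]], [2.0, [0, 0, 0.07], [0, 0, 1.4]], [2.0, [0, 0, 0.08], [0, 0, 1.57]], [2.0, [0, 0, 0.08], [0, 0, 1.7]]]}}

```text
clock: 18.52
eef_pos: [0.5679, -0.1112, 0.085]
tool_rot: [0.96, 0.279, 0.001, 0.002]
ft_force: [4.5, -2.6, -6.1]
opening: 0.337
```

>>> {"method": "step_arm", "body": {"motion": [[4.5, [0, 0, 0], [0, 0, 0]], [4.5, [0, 0, 0], [0, 0, 0]], [4.5, [0, 0, 0], [0, 0, 0]]]}}

```text
clock: 18.9
eef_pos: [0.5655, -0.1105, 0.0847]
tool_rot: [0.96, 0.281, -0.0, -0.0]
ft_force: [-0.3, -0.6, -0.6]
opening: 0.508
```

>>> {"method": "step_arm", "body": {"motion": [[4.5, [0, 0, 0], [0, 0, -0.17]], [4.5, [0, 0, 0], [0, 0, -0.35]], [4.5, [0, 0, 0], [0, 0, -0.52]], [4.5, [0, 0, 0], [0, 0, -0.7]], [4.5, [0, 0, 0], [0, 0, -0.87]], [4.5, [0, 0, 0], [0, 0, -1.05]], [4.5, [0, 0, 0], [0, 0, -1.22]], [4.5, [0, 0, 0], [0, 0, -1.4]], [4.5, [0, 0, 0], [0, 0, -1.57]], [4.5, [0, 0, 0], [0, 0, -1.7]]]}}

```text
clock: 20.15
eef_pos: [0.5655, -0.1108, 0.0849]
tool_rot: [0.421, 0.907, 0.0, -0.0]
ft_force: [-0.1, 0.2, -0.3]
opening: 0.511
```

>>> {"method": "step_arm", "body": {"motion": [[4.5, [0, 0, 0], [0, 0, 0]], [2.0, [0, 0, 0], [0, 0, 0]], [2.0, [0, 0, 0], [0, 0, 0]], [2.0, [0, 0, 0], [0, 0, 0]], [2.0, [0, 0, 0], [0, 0, 0]]]}}

```text
clock: 20.78
eef_pos: [0.5655, -0.1108, 0.0847]
tool_rot: [0.423, 0.906, -0.0, -0.0]
ft_force: [-0.5, -0.5, 1.4]
opening: 0.341
```

```bash
python3 - <<'E'
from h import *
s=robot.sense();print(s["joint_positions"].round(2),s["moment"].round(2),s["opening"]*87.8)
E
```

```text
[-0.29  0.55  0.5   1.94 -0.38  0.74  1.13] [-0.14  0.24 -0.04] 29.900850418886066
```

>>> {"method": "step_arm", "body": {"motion": [[2.0, [0, 0, 0.01], [0, 0, 0.17]], [2.0, [0, 0, 0.02], [0, 0, 0.35]], [2.0, [0, 0, 0.02], [0, 0, 0.52]], [2.0, [0, 0, 0.03], [0, 0, 0.7]], [2.0, [0, 0, 0.04], [0, 0, 0.87]], [2.0, [0, 0, 0.05], [0, 0, 1.05]], [2.0, [0, 0, 0.06], [0, 0, 1.22]], [2.0, [0, 0, 0.07], [0, 0, 1.4]], [2.0, [0, 0, 0.08], [0, 0, 1.57]], [2.0, [0, 0, 0.08], [0, 0, 1.7]]]}}

```text
clock: 22.02
eef_pos: [0.5679, -0.1112, 0.0842]
tool_rot: [0.96, 0.279, 0.001, 0.002]
ft_force: [5.8, -3.7, -5.6]
opening: 0.336
```

```bash
python3 - <<'E'
from h import *
s=robot.sense();print(s["moment"].round(2),s["opening"]*87.8)
E
```

```text
[-0.72 -1.1   0.08] 29.510296327726593
```

>>> {"method": "step_arm", "body": {"motion": [[4.5, [0, 0, 0], [0, 0, 0]], [4.5, [0, 0, 0], [0, 0, 0]], [4.5, [0, 0, 0], [0, 0, 0]]]}}

```text
clock: 22.4
eef_pos: [0.5655, -0.1104, 0.0838]
tool_rot: [0.96, 0.281, -0.0, -0.0]
ft_force: [-0.3, -0.0, 0.4]
opening: 0.511
```

>>> {"method": "step_arm", "body": {"motion": [[4.5, [0, 0, 0], [0, 0, -0.17]], [4.5, [0, 0, 0], [0, 0, -0.35]], [4.5, [0, 0, 0], [0, 0, -0.52]], [4.5, [0, 0, 0], [0, 0, -0.7]], [4.5, [0, 0, 0], [0, 0, -0.87]], [4.5, [0, 0, 0], [0, 0, -1.05]], [4.5, [0, 0, 0], [0, 0, -1.22]], [4.5, [0, 0, 0], [0, 0, -1.4]], [4.5, [0, 0, 0], [0, 0, -1.57]], [4.5, [0, 0, 0], [0, 0, -1.7]]]}}

```text
clock: 23.65
eef_pos: [0.5655, -0.1108, 0.0841]
tool_rot: [0.421, 0.907, 0.0, -0.0]
ft_force: [-0.5, -0.2, -0.3]
opening: 0.51
```

>>> {"method": "step_arm", "body": {"motion": [[4.5, [0, 0, 0], [0, 0, 0]], [2.0, [0, 0, 0], [0, 0, 0]], [2.0, [0, 0, 0], [0, 0, 0]], [2.0, [0, 0, 0], [0, 0, 0]], [2.0, [0, 0, 0], [0, 0, 0]]]}}

```text
clock: 24.28
eef_pos: [0.5655, -0.1108, 0.0839]
tool_rot: [0.423, 0.906, -0.0, -0.0]
ft_force: [-1.3, -0.6, 1.5]
opening: 0.337
```

>>> {"method": "step_arm", "body": {"motion": [[2.0, [0, 0, 0.01], [0, 0, 0.15]], [2.0, [0, 0, 0.02], [0, 0, 0.3]], [2.0, [0, 0, 0.02], [0, 0, 0.4]], [2.0, [0, 0, 0.02], [0, 0, 0.4]]]}}

```text
clock: 24.78
eef_pos: [0.566, -0.1104, 0.0837]
tool_rot: [0.594, 0.805, -0.0, 0.0]
ft_force: [0.2, -0.2, 0.8]
opening: 0.341
```

```bash
python3 - <<'E'
from h import *
s=robot.sense();print(s["moment"].round(2),s["opening"]*87.8,s["eef_pos"])
E
```

```text
[-0.1  -0.15  0.09] 29.931196334608234 [ 0.56603771 -0.11043644  0.08369152]
```

>>> {"method": "step_arm", "body": {"motion": [[2.0, [0, 0, 0.01], [0, 0, 0.15]], [2.0, [0, 0, 0.02], [0, 0, 0.3]], [2.0, [0, 0, 0.02], [0, 0, 0.45]], [2.0, [0, 0, 0.02], [0, 0, 0.45]]]}}

```text
clock: 25.28
eef_pos: [0.5668, -0.1102, 0.0838]
tool_rot: [0.758, 0.653, 0.0, 0.001]
ft_force: [2.2, 1.1, 2.1]
opening: 0.335
```

```bash
python3 - <<'E'
from h import *
s=robot.sense();print(s["moment"].round(2),s["opening"]*87.8,s["eef_pos"])
E
```

```text
[ 0.23 -0.5   0.05] 29.44623391968899 [ 0.56679676 -0.11018882  0.0838326 ]
```

>>> {"method": "step_arm", "body": {"motion": [[2.0, [0, 0, 0.01], [0, 0, 0.15]], [2.0, [0, 0, 0.02], [0, 0, 0.3]], [2.0, [0, 0, 0.02], [0, 0, 0.45]], [2.0, [0, 0, 0.02], [0, 0, 0.45]]]}}

```text
clock: 25.78
eef_pos: [0.5672, -0.111, 0.0839]
tool_rot: [0.884, 0.468, 0.001, 0.001]
ft_force: [4.5, -0.1, 2.6]
opening: 0.337
```

```bash
python3 - <<'E'
from h import *
s=robot.sense();print(s["moment"].round(2),s["opening"]*87.8,s["eef_pos"])
E
```

```text
[-0.16 -0.91  0.02] 29.583118777877953 [ 0.56719992 -0.1109548   0.08389845]
```

>>> {"method": "step_arm", "body": {"motion": [[2.0, [0, 0, 0.01], [0, 0, 0.15]], [2.0, [0, 0, 0.01], [0, 0, 0.3]], [2.0, [0, 0, 0.01], [0, 0, 0.4]]]}}

```text
clock: 26.15
eef_pos: [0.5674, -0.1115, 0.084]
tool_rot: [0.959, 0.282, 0.001, 0.001]
ft_force: [7.7, -0.8, 2.3]
opening: 0.336
```

```bash
python3 - <<'E'
from h import *
s=robot.sense();print(s["moment"].round(2),s["opening"]*87.8,s["eef_pos"])
E
```

```text
[-0.25 -1.43  0.44] 29.52000379170705 [ 0.56740585 -0.11148055  0.08399827]
```

>>> {"method": "step_arm", "body": {"motion": [[4.5, [0, 0, 0], [0, 0, 0]], [4.5, [0, 0, 0], [0, 0, 0]], [4.5, [0, 0, 0], [0, 0, 0]], [4.5, [0, 0, -3], [0, 0, 0]], [4.5, [0, 0, -8], [0, 0, 0]], [4.5, [0, 0, -12], [0, 0, 0]], [4.5, [0, 0, -12], [0, 0, 0]]]}}

```text
clock: 27.02
eef_pos: [0.5669, -0.1112, 0.2057]
tool_rot: [0.96, 0.281, 0.002, 0.001]
ft_force: [-0.1, -0.0, -0.7]
opening: 0.511
```

```bash
python3 - <<'E'
from h import *
for n in("top","side"): cv2.imwrite(f"pics/{n}3.png",imaging.capture(n))
t=[cv2.imread(f"pics/{n}.png") for n in("side0","side3")]
cv2.imwrite("pics/i.png",np.hstack([crop(x,268,195,36,45,10) for x in t]))
E
```

```text
(no output)
```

View pics/i.png

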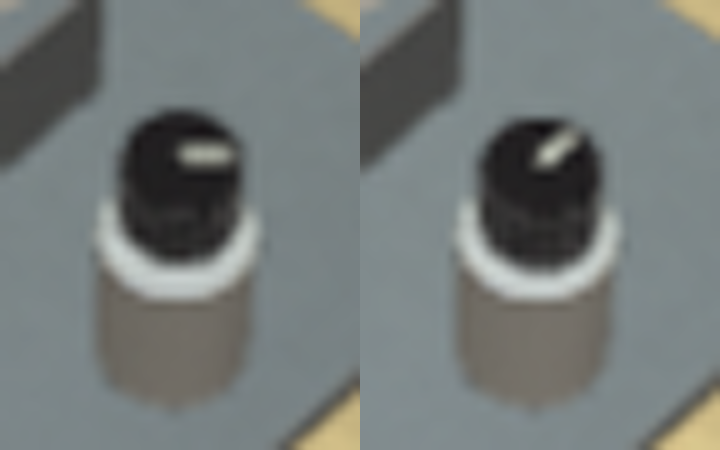

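The mark has moved from pointing right (205,155) to up-right (560,145), and the head sits lower. The moment rose to 0.44 N m at the end, which suggests the stop. To confirm it, I regrip more firmly and try to turn further.

```bash
python3 - <<'E'
from h import *
for nm,a,b in(("side0",(18,15.2),(23.5,15.3)),("side3",(17.8,16.2),(21.4,13))):
    z=.094 if "0" in nm else .0915
    P=onz("side",[(268+a[0]-.5,195+a[1]-.5),(268+b[0]-.5,195+b[1]-.5)],z); d=P[1]-P[0]; print(nm,P.round(4),np.degrees(np.arctan2(d[1],d[0])))
E
```

```text
side0 [[ 0.5661 -0.1088  0.094 ]
 [ 0.5751 -0.1188  0.094 ]] -47.964796007523795
side3 [[ 0.565  -0.1093  0.0915]
 [ 0.5783 -0.1092  0.0915]] 0.49254706824831507
```

>>> {"method": "step_arm", "body": {"motion": [[4.5, [0, 0, 0], [0, 0, -0.17]], [4.5, [0, 0, 0], [0, 0, -0.35]], [4.5, [0, 0, 0], [0, 0, -0.52]], [4.5, [0, 0, 0], [0, 0, -0.7]], [4.5, [0, 0, 0], [0, 0, -0.87]], [4.5, [0, 0, 4], [0, 0, -1.05]], [4.5, [0, 0, 8], [0, 0, -1.22]], [4.5, [0, 0, 10.5], [0, 0, -1.4]], [4.5, [0, 0, 12.0], [0, 0, -1.5]], [4.5, [0, 0, 12.0], [0, 0, -1.5]]]}}

```text
clock: 28.38
eef_pos: [0.5636, -0.1103, 0.0809]
tool_rot: [0.511, 0.859, -0.001, -0.002]
ft_force: [0.6, -0.2, -0.0]
opening: 0.513
```

>>> {"method": "step_arm", "body": {"force": 40, "motion": [[4.5, [0, 0, 0], [0, 0, 0]], [2.0, [0, 0, 0], [0, 0, 0]], [2.0, [0, 0, 0], [0, 0, 0]], [2.0, [0, 0, 0], [0, 0, 0]], [2.0, [0, 0, 0], [0, 0, 0]], [2.0, [0, 0, 0], [0, 0, 0]]]}}

```text
clock: 29.12
eef_pos: [0.5658, -0.1106, 0.0835]
tool_rot: [0.511, 0.859, 0.0, -0.0]
ft_force: [-1.6, 0.7, 5.5]
opening: 0.334
```

```bash
python3 -c "
from h import *
s=robot.sense();print(s['moment'].round(2),s['opening']*87.8,s['eef_pos'])"
```

```text
[0.05 0.29 0.  ] 29.29233759665848 [ 0.56578588 -0.11061996  0.08350428]
```

>>> {"method": "step_arm", "body": {"motion": [[2.0, [0, 0, 0], [0, 0, 0.1]], [2.0, [0, 0, 0], [0, 0, 0.2]], [2.0, [0, 0, 0], [0, 0, 0.25]]]}}

```text
clock: 29.5
eef_pos: [0.5663, -0.1112, 0.0836]
tool_rot: [0.614, 0.789, -0.0, 0.001]
ft_force: [-1.9, 3.8, 5.3]
opening: 0.331
```

```bash
python3 -c "
from h import *
s=robot.sense();print(s['moment'].round(2),s['opening']*87.8,s['eef_pos'],s['tool_rot'])"
```

```text
[1.26 0.46 0.77] 29.103737646038287 [ 0.56631399 -0.11121647  0.08358415] [ 6.14271017e-01  7.89094652e-01 -4.03733478e-04  7.64100983e-04]
```

The moment rises to 0.77 N m within a quarter turn of wind-up, so the stop is firm. The mark's net turn of 311° (5.44 rad) from a start of about 0.86 agrees. I release and retreat.

>>> {"method": "step_arm", "body": {"motion": [[4.5, [0, 0, 0], [0, 0, 0]], [4.5, [0, 0, 0], [0, 0, 0]], [4.5, [0, 0, 0], [0, 0, 0]], [4.5, [0, 0, -4], [0, 0, 0]], [4.5, [0, 0, -9], [0, 0, 0]], [4.5, [0, 0, -14], [0, 0, 0]], [4.5, [0, 0, -14], [0, 0, 0]], [4.5, [0, 0, -14], [0, 0, 0]]]}}

```text
clock: 30.5
eef_pos: [0.5653, -0.1102, 0.2225]
tool_rot: [0.614, 0.789, -0.0, -0.001]
ft_force: [0.1, 0.4, -0.5]
opening: 0.515
```

```bash
python3 - <<'E'
from h import *
s=robot.sense();print(s["eef_pos"],s["ft_force"].round(1))
im={n:imaging.capture(n) for n in("top","side")}
out=np.hstack([crop(im["side"],215,145,40,60,9)[:360],crop(im["side"],268,195,36,45,8)[:,:][:360]])
cv2.imwrite("pics/j.png",np.vstack([out,cv2.resize(im["top"],(out.shape[1],240))[:240]]))
cv2.imwrite("pics/side4.png",im["side"])
# bystander change check
d=cv2.absdiff(cv2.imread("pics/side0.png"),im["side"]).max(2)>60; k,l,st,c=cv2.connectedComponentsWithStats(d.astype(np.uint8)); print([tuple(st[i]) for i in range(1,k) if st[i,4]>12])
E
```

```text
[ 0.56527226 -0.11021117  0.2225309 ] [ 0.1  0.4 -0.5]
[(np.int32(0), np.int32(0), np.int32(68), np.int32(40), np.int32(1571)), (np.int32(54), np.int32(9), np.int32(33), np.int32(18), np.int32(253)), (np.int32(116), np.int32(16), np.int32(47), np.int32(22), np.int32(264)), (np.int32(95), np.int32(24), np.int32(20), np.int32(15), np.int32(171)), (np.int32(0), np.int32(28), np.int32(44), np.int32(37), np.int32(988)), (np.int32(146), np.int32(31), np.int32(48), np.int32(21), np.int32(483)), (np.int32(266), np.int32(44), np.int32(41), np.int32(21), np.int32(331)), (np.int32(228), np.int32(50), np.int32(37), np.int32(21), np.int32(375)), (np.int32(253), np.int32(51), np.int32(74), np.int32(139), np.int32(4075)), (np.int32(20), np.int32(55), np.int32(28), np.int32(38), np.int32(522)), (np.int32(0), np.int32(66), np.int32(32), np.int32(50), np.int32(772)), (np.int32(0), np.int32(102), np.int32(87), np.int32(208), np.int32(6591)), (np.int32(226), np.int32(157), np.int32(18), np.int32(15), np.int32(134)), (np.int32(126), np.int32(161), np.int32(19), np.int32(18), np.int32(129)), (np.int32(35), np.int32(248), np.int32(16), np.int32(29), np.int32(257)), (np.int32(55), np.int32(265), np.int32(4), np.int32(6), np.int32(15)), (np.int32(46), np.int32(274), np.int32(11), np.int32(14), np.int32(48)), (np.int32(50), np.int32(280), np.int32(20), np.int32(27), np.int32(299)), (np.int32(45), np.int32(295), np.int32(10), np.int32(15), np.int32(83)), (np.int32(31), np.int32(314), np.int32(39), np.int32(28), np.int32(417)), (np.int32(12), np.int32(329), np.int32(19), np.int32(13), np.int32(108)), (np.int32(1), np.int32(334), np.int32(30), np.int32(23), np.int32(204))]
```

View pics/j.png

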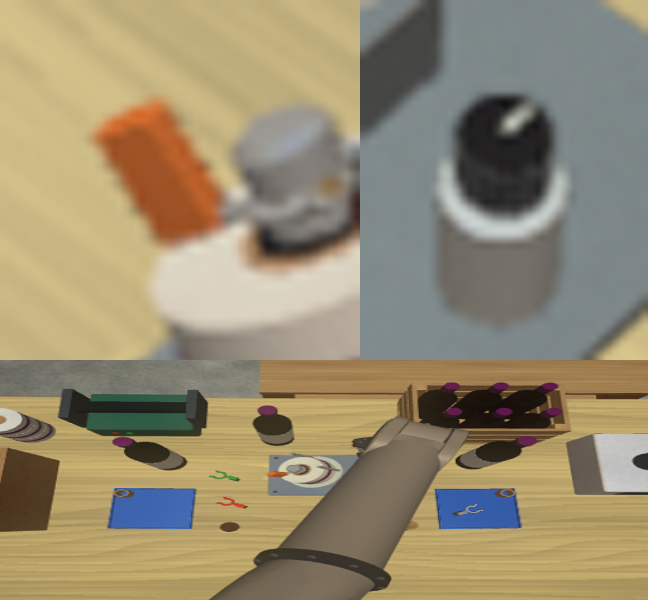

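The clip is seated with its wire round the groove at (300,210). The mark on the screw is unchanged at (520,118), and nothing has been displaced. I hand the job in.

```bash
python3 -c "
from rig import robot
print(robot.sign_off())"
```

```text
the job is handed in; nothing more can be done
None
```

The orange clip is snapped into the spindle groove and released, and the brake screw is turned to its stop. I handed the job in at about 31 s of robot time; it reported no verdict.

**Clip:**
- It jumped forward as it snapped over the shaft, and a further light push met a firm stop at about 8 N. I then released it.
- After release its handle swung downhill round the spindle. The pictures still show the wire in the groove.
- My silhouette fit of the released clip was poor: its along-axis offset ran to the 4 mm limit of the search. The triangulated handle top pointed the opposite way, about 5 mm low. The seating therefore rests on the snap, the stop and the pictures, not on that measurement.

**Screw:**
- I turned it over four grips, and on a firmer fifth grip the moment rose to 0.77 N m. The mark on the head had turned about 311° in all, which puts the starting angle near 0.86 rad.
- During the fourth grip the moment read low until its last part, which did not fit this angle. That is why I regripped; the fifth grip showed the stop.

**Everything else:** The bottles, grey clip, tube stubs, stamp and trays looked unmoved in the last top picture. The arm partly hid the jar and the far side of the unwinder. The wrist force was near zero with the gripper clear.

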